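# Fish a dropped ring out of the filler's gap

## Task

A steel ring has fallen into the narrow gap of the filler housing, behind the thin sheet-metal flap that forms the floor near its mouth. Take the bent rod from its stand, reach in behind the ring and draw it out of the gap's open end so that it drops into the catch pan, touching the ring with the rod only and keeping the rod light on the thin metal whichever way the flap slopes; then put the rod back in both forks of its stand and let go of it. Leave the other things lying where they are.

Things in the scene. Friction and masses are not known exactly. Their poses are not given: they have to be found in the camera images.
- housing: Fixed steel housing. Origin at table height under the middle of the gap's mouth; x runs into the gap, y across it to the left, z up. Gap: 30 mm wide (y -15 to 15), 180 mm long, open above and at the mouth (x = 0), closed at x = 180. Its walls, 50 mm high: a block (y 15 to 90) and a bar (y -37 to -15), both x 0 to 195, with bolt heads up to 10 mm high and a white cap on top.
- gap_mid (a point): Point half-way along the housing's gap: 90 mm in from the mouth, on the centre line, 50 mm above the table (level with the wall tops). Axes as the housing's. The back part of the gap's floor (x 75 to 180) is a level sheet, its top 26 mm above the table.
- flap_hinge (a point): Line in the gap, 75 mm in from the mouth and 26 mm above the table, where the level back floor meets the sheet-metal flap (28 mm wide) that is the floor from here out to the mouth. The flap is stiff in its hinge and rises or falls towards the mouth by up to 9.5 degrees; the angle is not measured, follow it by feel. The rod may not press on housing or flap with over 8 N; about 2 N is plenty.
- pan (a point): Centre of the floor of the catch pan, fixed to the housing before the mouth, 4 mm above the table. The pan reaches from the mouth 110 mm towards the robot and 65 mm to either side; its rim is 14 mm above the table. The flap ends over it, 13 to 39 mm above the table, so the ring drops in over the flap's edge.
- ring_center (a point): Centre (half-way up) of the dropped loose steel ring, 27 mm outside, 15 mm hole, 6 mm thick, about 25 g, lying flat on the level back floor of the gap, 92 to 125 mm from the mouth. z is its axis.
- rod_grip (a point): Centre of the black handle of the bent rod (160 g), lying level in its stand. Handle 56 mm long (x), 16 mm wide (y), 24 mm high: grip it across y from above. A steel bar, 8 mm thick, runs along x through it from x = -58 to 60 mm, where it bends straight down (-z). x points from the handle to the bend.
- rod_tip (a point): Lowest point of the rod's bent end (round, 8 mm thick), 60 mm ahead (x) of and 85 mm below the handle's centre. Axes as the rod's.
- stand_seat (a point): Seat of the fixed rod stand: where the handle's centre is when the rod rests in it, 115 mm above the table. x is the rod's direction towards the bend, z up. Two V forks (8 mm thick, 45 degree sides, 31 mm wide on top, tops 10 mm above the bar's centre line), 38 mm before and behind the seat, carry the bar on either side of the handle. Plate below: 170 x 160 mm, 6 mm high.
- cap: Bystander: white plastic cap, 34 mm across, 12 mm high, on top of the housing's block. Origin under its centre.
- spanner: Bystander: small spanner, 140 mm, on the stand's plate.
- big_ring: Bystander: larger steel ring, 44 mm across, 8 mm high, on the stand's plate.
- dish: Bystander: steel bowl, 100 mm across, 50 mm high. Origin under its centre.
- spray: Bystander: white bottle, 64 mm across, 160 mm high. Origin under its centre.
- scraper: Bystander: scraper, 220 mm long, lying on the table.
- flange: Bystander: steel flange, 80 mm across, 35 mm high. Origin under its centre.

How it is judged:
By the outcome, as a careful person would: the job done as asked, in the order asked, and still so for the second after the job is handed in, with the robot touching nothing.
It also fails if it takes over 72 s, if anything falls off the work surface, if the arm or the gripper's body presses on something with over 40 N, if the wrist force passes 120 N, or if a joint passes its speed limit or range.

## Robot

A 6-joint arm with a two-finger parallel gripper is mounted at the origin on the work surface. World frame = base frame: x ahead of the robot, y to its left, z up, the work surface at z = 0. Lengths are in m, angles in rad, forces in N, time in s.
With the tool pointing down it reaches from about 0.35 to 0.925 m from the base axis. Payload 6.4 kg.
Tool frame: the origin (TCP) lies at the very end of the fingers, on their centre line; the grasp point (between the pads) lies 19 mm behind it (ctrl.grip_point_offset is the distance from the TCP to the grasp point, in m); z points along the fingers, y is the direction in which the jaws open and shut (so a half turn about z gives the same grasp; the last joint's range is limited). The gripper opens to 85 mm and grips with 20 to 120 N. Pads are 22 mm wide; open, the fingers measure 114 mm over their backs; the gripper's body (76 mm by 85 mm) begins 54 mm behind the grasp point. The pads swing forward as they close: fully open they stand 13 mm farther back than shut.
Start: joints at [-1.518, 0.245, 1.558, -0, 1.339, -0.174], TCP at [0.146, -0.633, 0.231] pointing down, gripper open.
Joint ranges: [-3.13, 3.13], [-1.02, 2.26], [0.13, 2.54], [-0.95, 4.09], [0.21, 2.88], [-2.74, 2.74]. Speed limits (rad/s): [2.57, 2.57, 3.14, 3.14, 3.14, 3.14].

## Interface

Orientations are given as a unit quaternion [w, x, y, z].
In Python, from plant import monitor, eyes, ctrl gives the robot as it stands.
- The arm moves only by the tool play_rows, never from a script. Its argument "increments" is a list of rows, each an object with "hand": the closure, from 0 (fully open) to 1 (shut); "translation": the shift along the tool's x, y, z in m, a list of three; "dr": the turn, a rotation vector about the tool's x, y, z in rad, a list of three. A call has 1 to 5 rows; each row is the pose to reach, as a shift and turn from the pose commanded when the call began, along the tool's axes at that moment; what a row does not reach only later rows make up. A row lasts 1/8 s, in which the tool goes at most 62.5 mm and 10.7 degrees, less where a joint would pass 70% of its speed; a pose out of reach is approached as far as the arm can. A call with a gripper value outside its range is refused whole. The fingers move at their own pace and stop on an object; "force" is the grip in N (left out, the last holds). Time passes only in rows, so rows that repeat a pose let the fingers close. It gives the time, the measured TCP pose, the force and the opening at its end, in the units of the state.
- monitor.observe(): the state, without advancing time (a new reading comes with each control period).
- eyes.camera(name): name is "scene" or "top" or "wrist"; returns the picture (400x640x3 uint8, red, green, blue); there is no depth.
- eyes.camera_model(name): a dict with "fx", "fy", "cx", "cy" (pixels), "R" (3x3) and "t" (3): a world point X has camera coordinates R X + t. Camera axes: x right, y down, z forward; pixel columns grow to the right and rows downward; lengths in m; the calibration is good to about 2 mm. A picture is of the moment at which its call begins: read the wrist's pose just before it. camera_model takes no time and is no camera call; for the wrist camera it gives the pose at the moment of the call.
- ctrl.finish_job(): hands the job in, once; it reports no verdict.
The state is a dict: "time_s": time; "joint_positions": joint angles; "qd": joint speeds; "tau": joint torques, N m; "eef_pos": TCP position; "ee_rot": TCP orientation; "wrist_force": force on the tool from outside, world axes, zero at the start; "ft_torque": the same for the moment, N m; "width": finger opening in m.
Only numpy, scipy, OpenCV 4.12 (cv2) and the standard library are available. Lean on these libraries where they do the work, as an engineer would, in place of code of your own. Each camera call takes 0.05 s, during which the arm holds its last target. There are 200 camera calls.

## Working session

There is one attempt and no reset: what is moved stays moved. The work goes in short steps, Python scripts to look and compute and a tool call to move; the robot and the scene stay as the last step left them, time stands still between calls to the robot, and variables do not carry over. Pictures are saved under pics/ and viewed, about 8 in all and at most 12, crops included, and the job is handed in when it is done.

Besides the shell and the picture viewer there is one more tool, called after "Request:" in YAML: its name, and indented under it one key for each argument. play_rows: Moves the arm, as the interface text tells. Its arguments: {"type":"object","properties":{"increments":{"type":"array"},"force":{"type":"number"}},"required":["increments"]}

```bash
mkdir -p pics; ls; python3 - <<'E'
from plant import monitor, eyes, ctrl
import cv2,numpy as np
s=monitor.observe(); print({k:np.round(v,3) for k,v in s.items()}, ctrl.grip_point_offset)
for n in ["scene","top"]:
    im=eyes.camera(n); cv2.imwrite(f"pics/{n}0.png",im[:,:,::-1]); m=eyes.camera_model(n); print(n,m)
a=[cv2.imread(f"pics/{n}0.png") for n in("scene","top")]
E
```

```text
pics
{'time_s': np.float64(0.0), 'joint_positions': array([-1.518,  0.246,  1.559, -0.   ,  1.339, -0.174]), 'qd': array([ 0.001,  0.   , -0.001,  0.001,  0.001,  0.   ]), 'tau': array([-0.0000e+00, -4.2950e+01, -3.2613e+01, -0.0000e+00,  5.0000e-03,
        0.0000e+00]), 'eef_pos': array([ 0.146, -0.633,  0.23 ]), 'ee_rot': array([-0.001,  0.994,  0.113,  0.   ]), 'wrist_force': array([ 0.07 , -0.04 , -0.282]), 'ft_torque': array([-0.011,  0.019,  0.008]), 'width': np.float64(0.086)} 0.0187
scene {'fx': 466.3579523797465, 'fy': 466.3579523797465, 'cx': 320.0687749524259, 'cy': 199.63962899726948, 'R': array([[-0.46105465,  0.8872753 ,  0.01308262],
       [ 0.69778842,  0.37162075, -0.61236373],
       [-0.54819698, -0.27320424, -0.7904679 ]]), 't': array([ 0.24046285, -0.3341063 ,  1.59960077])}
top {'fx': 360.8194626525848, 'fy': 360.8194626525848, 'cx': 328.1492304957611, 'cy': 194.54791048082464, 'R': array([[-0.01878854, -0.99965018,  0.01861454],
       [-0.99657274,  0.01722411, -0.08090802],
       [ 0.0805591 , -0.02007088, -0.99654774]]), 't': array([-0.01104358,  0.55473553,  1.01517283])}
```

View pics/scene0.png

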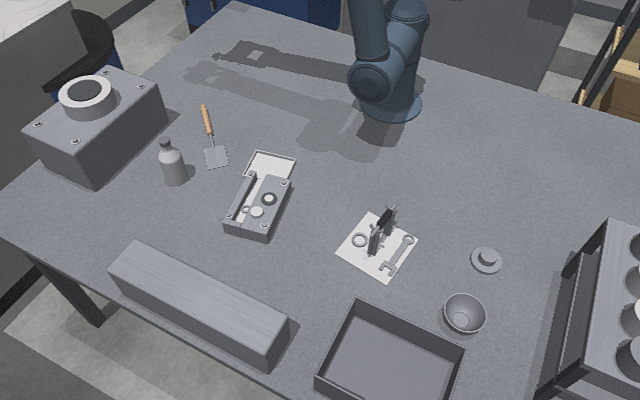

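View pics/top0.png

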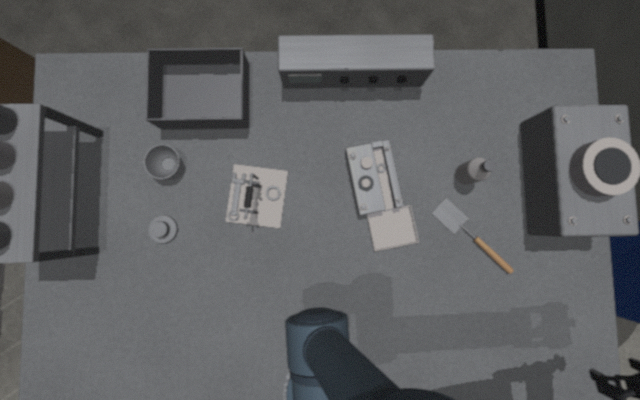

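The scene view shows the housing at about (257,205) with its pan at (270,165), and the rod stand at (380,245). In the top view the stand is at (257,196) and the housing mouth at (390,212). I'll write the helpers, get coarse positions and make zoomed crops.

```bash
cat > h.py <<'E'
from plant import monitor, eyes, ctrl
import cv2,numpy as np,json
from scipy.spatial.transform import Rotation as Ro
def ray(m,p):
    d=np.array([(p[0]-m['cx'])/m['fx'],(p[1]-m['cy'])/m['fy'],1.]); R=np.array(m['R'])
    return -R.T@np.array(m['t']), R.T@d
def onz(m,p,z):
    o,d=ray(m,p); return o+d*(z-o[2])/d[2]
def tri(*mp):
    A=np.zeros((3,3));b=np.zeros(3)
    for m,p in mp:
        o,d=ray(m,p);d=d/np.linalg.norm(d);P=np.eye(3)-np.outer(d,d);A+=P;b+=P@o
    X=np.linalg.solve(A,b); return X,[round(float(np.linalg.norm(np.cross(ray(m,p)[1]/np.linalg.norm(ray(m,p)[1]),X-ray(m,p)[0]))),4) for m,p in mp]
def proj(m,X):
    c=np.array(m['R'])@X+m['t']; return np.array([m['fx']*c[0]/c[2]+m['cx'],m['fy']*c[1]/c[2]+m['cy']])
def tool():
    s=monitor.observe(); q=s['ee_rot']; return np.array(s['eef_pos']),Ro.from_quat([q[1],q[2],q[3],q[0]]),s
def move_to(pos,R):
    p,r,_=tool(); return np.round(r.inv().apply(np.array(pos)-p),4),np.round((r.inv()*R).as_rotvec(),4)
def down(yaw):  # tool z down, tool y horizontal direction; x axis at angle yaw
    x=np.array([np.cos(yaw),np.sin(yaw),0]);z=np.array([0,0,-1.]);return Ro.from_matrix(np.c_[x,np.cross(z,x),z])
def snap(n,f):
    m=eyes.camera_model(n);im=eyes.camera(n)[:,:,::-1].copy();cv2.imwrite(f"pics/{f}.png",im)
    json.dump({k:np.array(v).tolist() for k,v in m.items()},open(f"pics/{f}.json","w"));return m,im
def load(f):return json.load(open(f"pics/{f}.json")),cv2.imread(f"pics/{f}.png")
E
python3 - <<'E'
from h import *
t=eyes.camera_model("top");s=eyes.camera_model("scene")
for n,p,z in [("plate",(257,196),.006),("mouth",(390,212),.05),("housing far",(372,147),.05),("handle",(249,196),.115)]: print(n,onz(t,p,z).round(3))
print("handle scene",onz(s,(384,226),.115).round(3))
w=eyes.camera_model("wrist");_,r,_=tool()
print("cam in tool",r.inv().apply(ray(w,(320,200))[0]-tool()[0]).round(3), (r.inv().as_matrix()@np.array(w['R']).T).round(2).tolist(), w['fx'])
a=cv2.imread("pics/top0.png")[130:260,220:430];b=cv2.imread("pics/scene0.png")[140:290,215:425]
cv2.imwrite("pics/z0.png",np.vstack([cv2.resize(a,None,fx=2.1,fy=2.1,interpolation=3),cv2.resize(b,None,fx=2.1,fy=2.1,interpolation=3)]))
E
```

```text
plate [0.555 0.186 0.006]
mouth [ 0.5   -0.193  0.05 ]
housing far [ 0.685 -0.147  0.05 ]
handle [0.547 0.187 0.115]
handle scene [0.567 0.198 0.115]
cam in tool [ 0.08   0.001 -0.141] [[0.0, -0.95, -0.31], [1.0, 0.0, 0.0], [-0.0, -0.31, 0.95]] 291.05458728429403
```

View pics/z0.png

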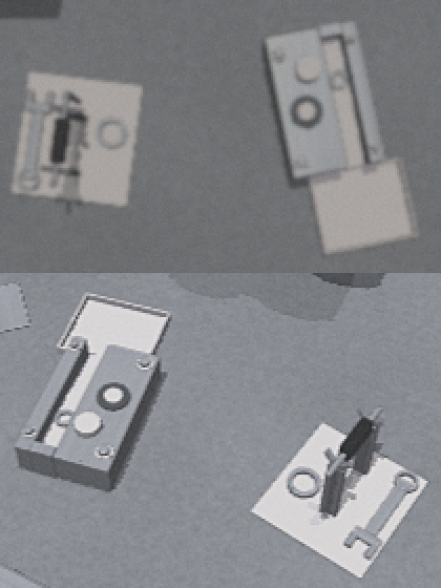

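Crops: the ring lies in the gap at (338,80) in the top crop, and the rod's black handle is at (62,138), roughly along world x. I'll move over the housing for a wrist look.

Request:
play_rows:
  increments:
    - {"hand": 0,"translation": [0.05,-0.035,-0.01],"dr": [0,0,0]}
    - {"hand": 0,"translation": [0.1,-0.07,-0.02],"dr": [0,0,0]}
    - {"hand": 0,"translation": [0.15,-0.105,-0.04],"dr": [0,0,0]}
    - {"hand": 0,"translation": [0.2,-0.14,-0.04],"dr": [0,0,0]}
    - {"hand": 0,"translation": [0.25,-0.175,-0.04],"dr": [0,0,0]}

```text
time_s: 0.72
eef_pos: [0.3514, -0.4049, 0.2713]
ee_rot: [0.0, 0.994, 0.113, 0.0]
wrist_force: [-0.1, -0.8, 0.4]
width: 0.0857
```

Request:
play_rows:
  increments:
    - {"hand": 0,"translation": [0.05,-0.035,0],"dr": [0,0,0]}
    - {"hand": 0,"translation": [0.1,-0.07,0],"dr": [0,0,0]}
    - {"hand": 0,"translation": [0.15,-0.105,0],"dr": [0,0,0]}
    - {"hand": 0,"translation": [0.2,-0.14,0],"dr": [0,0,0]}
    - {"hand": 0,"translation": [0.25,-0.175,0],"dr": [0,0,0]}

```text
time_s: 1.35
eef_pos: [0.5556, -0.1781, 0.271]
ee_rot: [-0.0, 0.994, 0.113, -0.0]
wrist_force: [-0.1, -0.1, 0.5]
width: 0.0852
```

Request:
play_rows:
  increments:
    - {"hand": 0,"translation": [0,0,0],"dr": [0,0,0]}
    - {"hand": 0,"translation": [0,0,0],"dr": [0,0,0]}
    - {"hand": 0,"translation": [0,0,0],"dr": [0,0,0]}

```text
time_s: 1.72
eef_pos: [0.5539, -0.1809, 0.2711]
ee_rot: [-0.0, 0.994, 0.112, -0.0]
wrist_force: [-0.2, 0.4, -0.0]
width: 0.0856
```

```bash
python3 - <<'E'
from h import *
m,im=snap("wrist","w1"); print(tool()[0].round(4),tool()[2]['wrist_force'])
E
```

```text
[ 0.5539 -0.181   0.2712] [ 0.22690044 -0.64760165 -0.11532584]
```

View pics/w1.png

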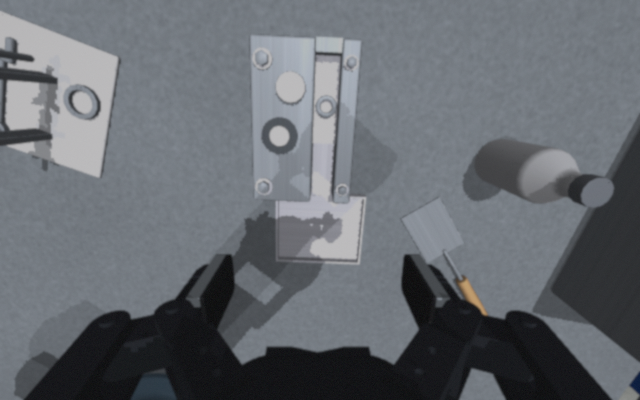

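The wrist image shows the housing from (251,37) to (360,203), the ring at (326,106), the cap at (290,87), the mouth at row 200 and the pan below it. Part of the stand is at upper left. Next is a look over the stand.

Request:
play_rows:
  increments:
    - {"hand": 0,"translation": [0.015,-0.055,0],"dr": [0,0,0]}
    - {"hand": 0,"translation": [0.03,-0.11,0],"dr": [0,0,0]}
    - {"hand": 0,"translation": [0.045,-0.165,0],"dr": [0,0,0]}
    - {"hand": 0,"translation": [0.06,-0.22,0],"dr": [0,0,0]}
    - {"hand": 0,"translation": [0.075,-0.275,0],"dr": [0,0,0]}

```text
time_s: 2.4
eef_pos: [0.5658, 0.1055, 0.2716]
ee_rot: [0.0, 0.994, 0.112, 0.0]
wrist_force: [0.9, -0.3, 0.3]
width: 0.0852
```

Request:
play_rows:
  increments:
    - {"hand": 0,"translation": [0.012,-0.045,0],"dr": [0,0,0]}
    - {"hand": 0,"translation": [0.024,-0.083,0],"dr": [0,0,0]}
    - {"hand": 0,"translation": [0.024,-0.083,0],"dr": [0,0,0]}
    - {"hand": 0,"translation": [0.024,-0.083,0],"dr": [0,0,0]}

```text
time_s: 2.9
eef_pos: [0.5707, 0.19, 0.2712]
ee_rot: [0.0, 0.994, 0.113, -0.0]
wrist_force: [1.0, -0.5, -0.8]
width: 0.0854
```

```bash
python3 - <<'E'
from h import *
m,im=snap("wrist","w2"); print(tool()[0].round(4))
m,im=load("w1"); c=cv2.resize(im[25:215,235:375],None,fx=2.9,fy=2.9,interpolation=cv2.INTER_CUBIC)
g=cv2.cvtColor(im,cv2.COLOR_BGR2GRAY)
m2,i2=load("w2");d=cv2.resize(i2,None,fx=.6,fy=.6)
c2=np.zeros((551,800,3),np.uint8);c2[:,:406]=c[:551,:406];c2[:240,410:794]=d
cv2.imwrite("pics/w12.png",c2)
E
```

```text
[0.5707 0.1898 0.2713]
```

View pics/w2.png

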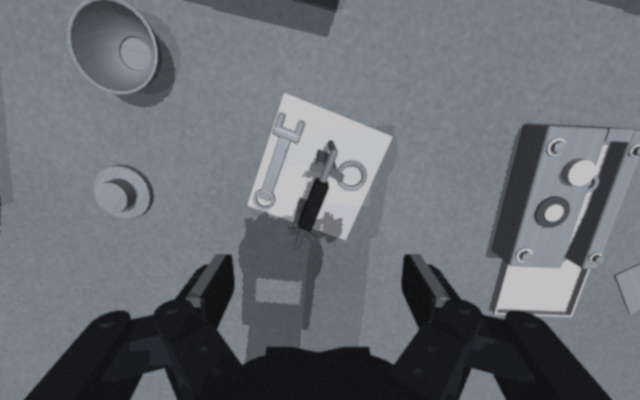

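View pics/w12.png

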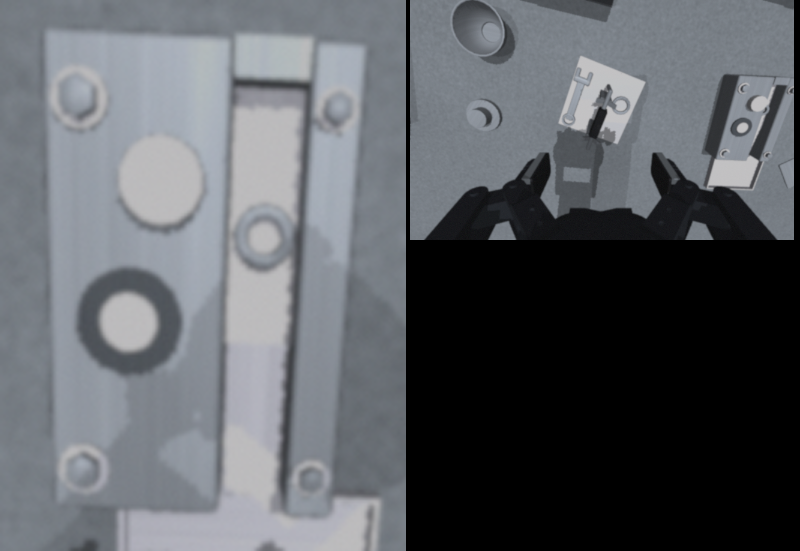

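In w2 the handle is at (312,205), the bar runs from (297,240) to (330,145), the big ring is at (351,176) and the spanner at (278,165). I need a zoom to see which end is bent, so I'll make one composite. I'll also compute the housing frame.

```bash
python3 - <<'E'
from h import *
m1,_=load("w1");m2,i2=load("w2");t=eyes.camera_model("top");s=eyes.camera_model("scene")
f=lambda c:(235+(c[0]+.5)/2.9-.5,25+(c[1]+.5)/2.9-.5)
P={k:onz(m1,f(c),.05) for k,c in dict(bl0=(218,505),bl1=(231,38),br0=(288,512),br1=(315,42),L0=(57,500),L1=(47,32),R0=(332,516),R1=(365,45)).items()}
for a in("bl","br","L","R"):
    d=P[a+"1"]-P[a+"0"];print(a,P[a+"0"].round(4),P[a+"1"].round(4),"yaw",np.degrees(np.arctan2(d[1],d[0])).round(2),"len",np.linalg.norm(d).round(4))
print("ring",onz(m1,f((263,238)),.029).round(4))
for n,c in dict(hinge=(258,343)).items(): print(n,onz(m1,f(c),.026).round(4))
a=cv2.resize(i2[130:250,260:380],None,fx=4.5,fy=4.5,interpolation=cv2.INTER_CUBIC)
b=cv2.imread("pics/scene0.png")[195:285,350:415];b=cv2.resize(b,(390-130,360),interpolation=cv2.INTER_CUBIC)
o=np.zeros((540,800,3),np.uint8);o[:,:540]=a;o[:360,540:800]=b
cv2.imwrite("pics/z2.png",o)
E
```

```text
bl [ 0.5155 -0.1811  0.05  ] [ 0.6998 -0.1455  0.05  ] yaw 10.94 len 0.1877
br [ 0.5193 -0.2127  0.05  ] [ 0.7056 -0.1771  0.05  ] yaw 10.81 len 0.1897
L [ 0.5016 -0.1099  0.05  ] [ 0.6861 -0.0766  0.05  ] yaw 10.23 len 0.1874
R [ 0.5219 -0.2326  0.05  ] [ 0.7089 -0.196   0.05  ] yaw 11.05 len 0.1905
ring [ 0.6317 -0.1748  0.029 ]
hinge [ 0.5871 -0.1832  0.026 ]
```

View pics/z2.png

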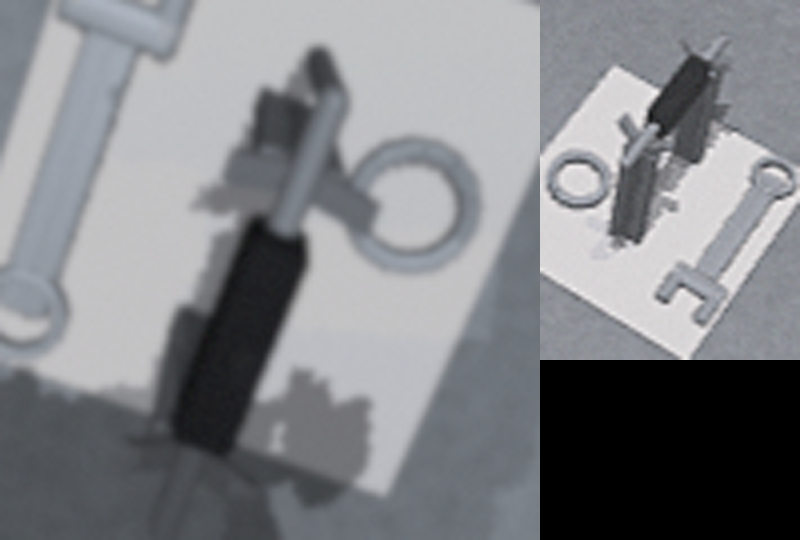

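In the zoom the bend is at the far end: bar top at (335,95), tip at (320,55), with the tail towards the robot. The housing comes out 3% small, so I'll check heights by triangulating the cap and dark-ring centres, and the black handle across views.

```bash
python3 - <<'E'
from h import *
m1,i1=load("w1");m2,i2=load("w2");t=eyes.camera_model("top");s=eyes.camera_model("scene")
def blob(im,box,lo,hi,r=None):
    x0,y0,x1,y1=box;g=cv2.cvtColor(im,6)[y0:y1,x0:x1];k=cv2.resize(((g>=lo)&(g<=hi)).astype(np.uint8)*255,None,fx=1,fy=1)
    n,l,st,c=cv2.connectedComponentsWithStats(k);j=1+np.argmax(st[1:,4]);return c[j]+[x0,y0],st[j,4],l==j
T=cv2.imread("pics/top0.png");S=cv2.imread("pics/scene0.png")
for n,b1,b2 in [("cap",(272,70,309,105),(566,155,596,190)),("disc",(270,126,289,147),(545,203,562,221))]:
    p1,a1,_=blob(i1,b1,170,255);p2,a2,_=blob(i2,b2,170,255);print(n,p1,a1,p2,a2,*tri((m1,p1),(m2,p2)))
h2,a,l=blob(i2,(290,170,335,235),0,38);hT,aT,_=blob(T,(238,178,262,215),0,45);hS,aS,_=blob(S,(370,200,400,245),0,45)
ys,xs=np.nonzero(l);print("handle",h2,a,hT,aT,hS,aS)
print(tri((m2,h2),(t,hT),(s,hS)),tri((m2,h2),(s,hS)))
f=lambda c:(260+(c[0]+.5)/4.5-.5,130+(c[1]+.5)/4.5-.5)
A=onz(m2,f((285,222)),.115);B=onz(m2,f((328,100)),.115);print(A,B,np.degrees(np.arctan2(*(B-A)[1::-1])))
vx=cv2.fitLine(np.c_[xs,ys].astype(np.float32),2,0,.01,.01).ravel();d=vx[:2]*20
A=onz(m2,h2-d,.12);B=onz(m2,h2+d,.12);print("yaw handle",np.degrees(np.arctan2(*(A-B)[1::-1])),onz(m2,h2,.12), onz(m2,f((320,60)),.03))
E
```

```text
cap [292.85547786  85.64918415] 858 [582.14448669 172.64638783] 526 [ 0.64487806 -0.13276658  0.05812707] [0.0007, 0.0007]
disc [278.78461538 135.58461538] 260 [553.70098039 212.58823529] 204 [ 0.58678671 -0.1269977   0.05394071] [0.0, 0.0]Traceback (most recent call last):
  File "<stdin>", line 9, in <module>
  File "<stdin>", line 5, in blob
    return _wrapfunc(a, 'argmax', axis=axis, out=out, **kwds)
    return bound(*args, **kwds)
ValueError: attempt to get argmax of an empty sequence
```

```bash
python3 - <<'E'
from h import *
m2,i2=load("w2");t=eyes.camera_model("top");s=eyes.camera_model("scene")
T=cv2.imread("pics/top0.png");S=cv2.imread("pics/scene0.png")
def blob(im,box,hi):
    x0,y0,x1,y1=box;g=cv2.cvtColor(im,6)[y0:y1,x0:x1];k=(g<=hi).astype(np.uint8)
    n,l,st,c=cv2.connectedComponentsWithStats(k)
    if n<2: return g.min(),0,0
    j=1+np.argmax(st[1:,4]);return c[j]+[x0,y0],st[j],l==j
h2,a,l=blob(i2,(290,170,335,235),45);hT,aT,_=blob(T,(238,178,262,215),50);hS,aS,_=blob(S,(370,200,400,245),50)
print(h2,a,hT,aT,hS,aS)
f=lambda c:(260+(c[0]+.5)/4.5-.5,130+(c[1]+.5)/4.5-.5)
c2=f((240,333));print(c2,onz(m2,c2,.125))
q=[onz(m2,f(c),z) for c,z in [((285,222),.117),((330,95),.117),((204,445),.127),((277,228),.127),((165,525),.117)]];print(np.round(q,4))
d=q[1]-q[0];e=q[3]-q[2];g=q[1]-q[4];print([np.degrees(np.arctan2(v[1],v[0])).round(2) for v in(d,e,g)],np.linalg.norm(e),np.linalg.norm(g))
for X in(hT,): 
    if np.ndim(X): print("T",tri((m2,h2),(t,X)))
if np.ndim(hS): print("S",tri((m2,h2),(s,hS)))
E
```

```text
[311.83606557 205.48224044] [  8   9  29  53 732] [250. 196.] [12 16  1  5  5] [379.1875 223.875 ] [ 7 19  6 10 16]
(312.94444444444446, 203.61111111111111) [0.55197886 0.18889947 0.125     ]
[[0.5782 0.1842 0.117 ]
 [0.609  0.1811 0.117 ]
 [0.5234 0.1912 0.127 ]
 [0.5788 0.1864 0.127 ]
 [0.4955 0.1956 0.117 ]]
[np.float64(-5.77), np.float64(-4.94), np.float64(-7.27)] 0.05562140481777243 0.11441336037883985
T (array([0.54603036, 0.18712228, 0.11121703]), [0.0019, 0.0019])
S (array([0.53109746, 0.18164619, 0.06656539]), [0.0047, 0.0047])
```

Handle centre is about (0.550, 0.188), yaw about -6°. The bend is on the far side. I'll move above it, align, and take the second look for height.

Request:
play_rows:
  increments:
    - {"hand": 0,"translation": [-0.01,-0.001,0.035],"dr": [0,0,0.165]}
    - {"hand": 0,"translation": [-0.0206,-0.0029,0.0713],"dr": [0,0,0.33]}
    - {"hand": 0,"translation": [-0.0206,-0.0029,0.0713],"dr": [0,0,0.33]}
    - {"hand": 0,"translation": [-0.0206,-0.0029,0.0713],"dr": [0,0,0.33]}

```text
time_s: 3.45
eef_pos: [0.5512, 0.1887, 0.2018]
ee_rot: [-0.0, 0.999, -0.051, 0.001]
wrist_force: [0.1, -0.4, -0.0]
width: 0.0853
```

```bash
python3 - <<'E'
from h import *
m,im=snap("wrist","w3"); p,r,_=tool();print(p.round(4),np.degrees(np.arctan2(*r.as_matrix()[1::-1,0])))
g=cv2.cvtColor(im,6);k=(g<=45).astype(np.uint8);k[255:]=0
n,l,st,c=cv2.connectedComponentsWithStats(k)
for j in range(1,n):
    if st[j,4]>300 and 250<c[j][0]<390:
        cnt=cv2.findContours((l==j).astype(np.uint8),0,1)[0][0];print(c[j],st[j],cv2.minAreaRect(cnt),cv2.boxPoints(cv2.minAreaRect(cnt)).round(1).tolist())
cv2.imwrite("pics/w3z.png",cv2.resize(im[90:290,220:420],None,fx=3,fy=3,interpolation=cv2.INTER_CUBIC))
E
```

```text
[0.5516 0.1889 0.2023] -5.86584776082027
[316.53430532 211.85506003] [ 306  176   21   69 1166] ((316.0790710449219, 210.12405395507812), (19.0572566986084, 68.06745910644531), 1.1691393852233887) [[305.8999938964844, 244.0], [307.20001220703125, 175.89999389648438], [326.29998779296875, 176.3000030517578], [324.8999938964844, 244.3000030517578]]
```

View pics/w3z.png

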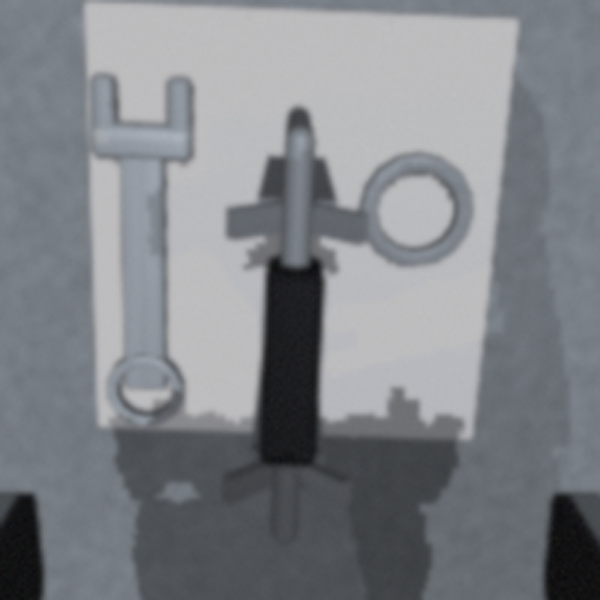

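```bash
python3 - <<'E'
from h import *
m2,_=load("w2");m3,_=load("w3")
f=lambda c:(220+(c[0]+.5)/3-.5,90+(c[1]+.5)/3-.5); g=lambda c:(260+(c[0]+.5)/4.5-.5,130+(c[1]+.5)/4.5-.5)
for n,a,b in [("back",(289,462),(204,445)),("front",(296,262),(277,228)),("bend",(301,133),(332,92))]: print(n,tri((m3,f(a)),(m2,g(b))))
q=[onz(m3,f(c),z) for c,z in[((289,462),.127),((296,262),.127),((285,541),.117),((300,131),.117)]];print(np.round(q,4))
for a,b in((0,1),(2,3)):
    d=q[b]-q[a];print(np.degrees(np.arctan2(d[1],d[0])),np.linalg.norm(d),(q[a]+q[b])/2)
p,r,_=tool();print(p)
E
```

```text
back (array([0.52453297, 0.19132179, 0.12962778]), [0.0, 0.0])
front (array([0.57232978, 0.18449017, 0.10016268]), [0.0001, 0.0001])
bend (array([0.60832083, 0.17959904, 0.10427766]), [0.0002, 0.0002])
[[0.5232 0.1915 0.127 ]
 [0.5788 0.1839 0.127 ]
 [0.4927 0.1959 0.117 ]
 [0.6102 0.1797 0.117 ]]
-7.730847148172303 0.0561255125922103 [0.55102982 0.18769095 0.127     ]
-7.835312472456804 0.1185967304302936 [0.55148818 0.18777475 0.117     ]
[0.55157688 0.18894188 0.20234001]
```

Request:
play_rows:
  increments:
    - {"hand": 0,"translation": [0,0.0012,0.05],"dr": [0,0,0.033]}
    - {"hand": 0,"translation": [0,0.0012,0.09],"dr": [0,0,0.033]}
    - {"hand": 0,"translation": [0,0.0012,0.104],"dr": [0,0,0.033]}
    - {"hand": 0,"translation": [0,0.0012,0.104],"dr": [0,0,0.033]}
    - {"hand": 0,"translation": [0,0.0012,0.104],"dr": [0,0,0.033]}

```text
time_s: 4.12
eef_pos: [0.5516, 0.1884, 0.0985]
ee_rot: [-0.0, 0.998, -0.068, 0.002]
wrist_force: [-0.5, -0.1, 0.1]
width: 0.0855
```

Request:
play_rows:
  increments:
    - {"hand": 0.6,"translation": [0,0,0],"dr": [0,0,0]}
    - {"hand": 1,"translation": [0,0,0],"dr": [0,0,0]}
    - {"hand": 1,"translation": [0,0,0],"dr": [0,0,0]}
    - {"hand": 1,"translation": [0,0,0],"dr": [0,0,0]}
    - {"hand": 1,"translation": [0,0,0],"dr": [0,0,0]}
  force: 60

```text
time_s: 4.75
eef_pos: [0.5501, 0.1892, 0.0964]
ee_rot: [-0.001, 0.998, -0.068, 0.0]
wrist_force: [1.0, 6.1, 0.9]
width: 0.0152
```

```bash
python3 - <<'E'
from h import *
p,r,s=tool();print(p.round(4),np.degrees(np.arctan2(*r.as_matrix()[1::-1,0])),s['width'],s['wrist_force'].round(2),s['ft_torque'].round(3),r.as_matrix()[2].round(4))
E
```

```text
[0.5501 0.1892 0.0964] -7.831801105247 0.015193108857919555 [1.02 6.14 0.89] [ 0.863 -0.085 -0.095] [ 8.0e-04 -2.3e-03 -1.0e+00]
```

Gripped (width 15 mm). The seated TCP is (0.5501, 0.1892, 0.0964), yaw -7.83°. I'll lift and carry the rod over the housing, turning it in line with the gap.

Request:
play_rows:
  increments:
    - {"hand": 1,"translation": [0,0,-0.01],"dr": [0,0,0]}
    - {"hand": 1,"translation": [0,0,-0.035],"dr": [0,0,0]}
    - {"hand": 1,"translation": [0,0,-0.065],"dr": [0,0,0]}
    - {"hand": 1,"translation": [0,0,-0.09],"dr": [0,0,0]}
    - {"hand": 1,"translation": [0,0,-0.09],"dr": [0,0,0]}

```text
time_s: 5.38
eef_pos: [0.5511, 0.1881, 0.1884]
ee_rot: [-0.0, 0.998, -0.068, 0.002]
wrist_force: [0.1, -0.2, -1.9]
width: 0.0146
```

Request:
play_rows:
  increments:
    - {"hand": 1,"translation": [0.006,0.02,0],"dr": [0,0,0]}
    - {"hand": 1,"translation": [0.018,0.06,0],"dr": [0,0,0]}
    - {"hand": 1,"translation": [0.03,0.105,0],"dr": [0,0,0]}
    - {"hand": 1,"translation": [0.044,0.155,0],"dr": [0,0,0]}
    - {"hand": 1,"translation": [0.06,0.205,0],"dr": [0,0,0]}

```text
time_s: 6.0
eef_pos: [0.5801, -0.0256, 0.184]
ee_rot: [0.0, 0.998, -0.068, -0.002]
wrist_force: [0.7, -0.1, -1.6]
width: 0.015
```

Request:
play_rows:
  increments:
    - {"hand": 1,"translation": [0.014,0.05,0],"dr": [0,0,-0.1]}
    - {"hand": 1,"translation": [0.028,0.1,0],"dr": [0,0,-0.2]}
    - {"hand": 1,"translation": [0.038,0.135,0],"dr": [0,0,-0.326]}
    - {"hand": 1,"translation": [0.0432,0.1539,0],"dr": [0,0,-0.326]}
    - {"hand": 1,"translation": [0.0432,0.1539,0],"dr": [0,0,-0.326]}

```text
time_s: 6.62
eef_pos: [0.6026, -0.1823, 0.1848]
ee_rot: [-0.001, 0.996, 0.093, -0.001]
wrist_force: [0.4, 0.3, -1.6]
width: 0.0151
```

```bash
python3 - <<'E'
from h import *
m,im=snap("wrist","w4"); p,r,s=tool();print(p.round(4),np.degrees(np.arctan2(*r.as_matrix()[1::-1,0])),s['width'],s['wrist_force'].round(2),s['ft_torque'].round(3))
S=eyes.camera("scene")[:,:,::-1]
a=cv2.resize(im[0:220,210:430],(600,600),interpolation=cv2.INTER_CUBIC)
b=cv2.resize(S[140:270,220:320],(200*1,260),interpolation=cv2.INTER_CUBIC)
o=np.zeros((600,800,3),np.uint8);o[:,:600]=a;o[:260,600:]=b;cv2.imwrite("pics/w4z.png",o)
E
```

```text
[ 0.6027 -0.1811  0.185 ] 10.764889732676787 0.015041868341547656 [-0.19 -0.32 -2.06] [0.025 0.008 0.018]
```

View pics/w4z.png

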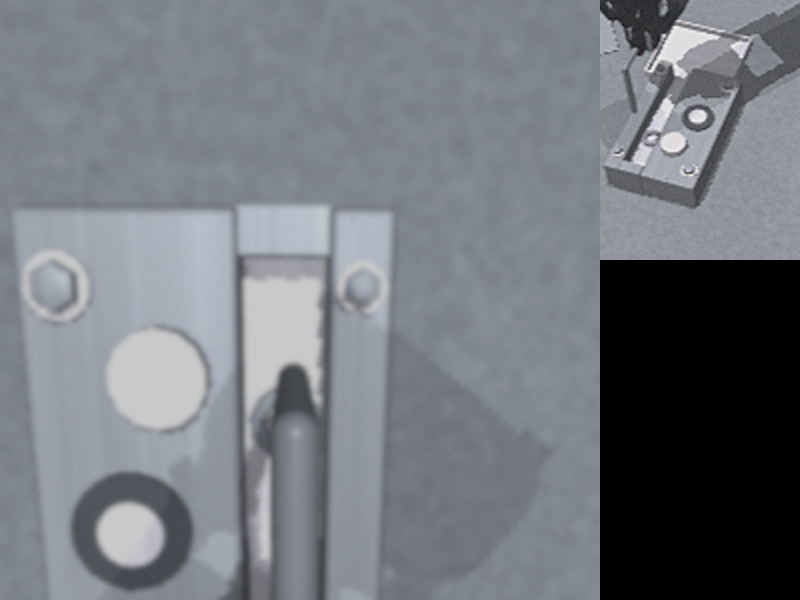

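The picture shows the rod over the gap with its tip at zoom (292,370). The ring is partly hidden at (265,420). I'll check where the tip would land.

```bash
python3 - <<'E'
from h import *
m,im=load("w4");p,r,s=tool();k=600/220
zoom=lambda X:((proj(m,X)-[210,0])*k).round(0)
x,y,z=r.as_matrix().T
tip=p+.0612*x+.0664*z;print("tip pred",tip.round(4),zoom(tip),"bend top",zoom(tip-z*.089))
land=tip+z*(tip[2]-.03);print("land",land.round(4),zoom(land))
uz=lambda c:(np.array(c)/k)+[210,0]
L=onz(m,uz((236,240)),.05);Rr=onz(m,uz((332,240)),.05);print("gap edges top",L.round(4),Rr.round(4),((L+Rr)/2).round(4))
E0=onz(m,uz((285,256)),.05);print("closed-end top edge",E0.round(4))
yy=np.array([-.1884,.982]);mo=np.array([.5143,-.1975]);xx=np.array([.982,.1884])
for n,P in[("land",land),("L",L),("R",Rr),("end",E0)]: print(n,(P[:2]-mo)@xx,(P[:2]-mo)@yy)
for c in((236,560),(327,560)):
    P=onz(m,uz(c),.05);print((P[:2]-mo)@xx,(P[:2]-mo)@yy)
print("ring vis left edge",[((onz(m,uz(c),.032)[:2]-mo)@[xx[0],xx[1]],(onz(m,uz(c),.032)[:2]-mo)@yy) for c in((250,420),(275,390))])
g0=onz(m,uz((285,275)),.026);print("floor end?",(g0[:2]-mo)@xx)
E
```

```text
tip pred [ 0.6629 -0.1688  0.1188] [280. 359.] bend top [270. 413.]
land [ 0.6627 -0.1687  0.03  ] [283. 337.]
gap edges top [ 0.6913 -0.148   0.05  ] [ 0.6971 -0.1786  0.05  ] [ 0.6942 -0.1633  0.05  ]
closed-end top edge [ 0.6895 -0.1645  0.05  ]
land 0.15119098195201583 0.0002849722792065873
L 0.18316150528763764 0.015261685329695258
R 0.18307214348601378 -0.01592999296451702
end 0.17822708644520135 -0.0006301490189370735
0.07302950405143384 0.01804495472880313
0.07294271056580828 -0.015455755928496882
ring vis left edge [(np.float64(0.1216755679352142), np.float64(0.012870964849337897)), (np.float64(0.13264938983633567), np.float64(0.003496346910674482))]
floor end? 0.17259123758523245
```

```bash
python3 - <<'E'
from h import *
m0=eyes.camera_model("wrist");p0,r0,_=tool();m,im=snap("wrist","w5");p,r,s=tool()
print(p0.round(4),p.round(4),(r0.inv().apply(ray(m0,(320,200))[0]-p0)).round(4))
g=cv2.cvtColor(im,6)
for row in(160,180,200,215):
    print(row,g[row,300:345].tolist())
x,y,z=r.as_matrix().T;print(proj(m,p+.0612*x-.0187*z-.004*z),proj(m,p+.0612*x+.0664*z),proj(m,p+.04*x-.0187*z))
E
```

```text
[ 0.6028 -0.1804  0.1853] [ 0.603  -0.1801  0.1855] [ 0.0798  0.0013 -0.1412]
160 [88, 89, 112, 119, 110, 92, 85, 82, 81, 82, 92, 102, 110, 118, 122, 128, 136, 145, 152, 147, 140, 134, 128, 123, 116, 108, 102, 106, 115, 113, 99, 84, 98, 122, 142, 150, 150, 150, 151, 151, 152, 150, 149, 150, 150]
180 [69, 78, 103, 139, 175, 194, 197, 193, 174, 128, 99, 103, 111, 116, 122, 127, 131, 136, 138, 138, 135, 132, 127, 120, 115, 109, 121, 145, 149, 126, 93, 87, 112, 135, 147, 149, 149, 148, 147, 149, 148, 146, 146, 146, 147]
200 [81, 67, 80, 124, 164, 187, 197, 198, 181, 137, 104, 102, 111, 118, 122, 127, 131, 134, 138, 136, 134, 131, 126, 120, 113, 109, 125, 144, 123, 84, 70, 95, 122, 139, 146, 146, 145, 145, 145, 145, 145, 144, 144, 144, 145]
215 [81, 65, 66, 85, 105, 113, 115, 112, 107, 93, 93, 100, 110, 117, 122, 127, 131, 134, 135, 135, 132, 130, 126, 119, 113, 110, 129, 141, 115, 76, 79, 108, 130, 144, 149, 149, 149, 148, 148, 144, 143, 143, 143, 143, 143]
[313.12009433 152.23624096] [314.90668557 132.31429205] [313.49047005 198.90212069]
```

The rod sits about 2 mm to the right of the gap's centre (relative reading in the image), so I'll shift left 2 mm and go down, slowly at the end.

Request:
play_rows:
  increments:
    - {"hand": 1,"translation": [0,-0.002,0.02],"dr": [0,0,0]}
    - {"hand": 1,"translation": [0,-0.002,0.05],"dr": [0,0,0]}
    - {"hand": 1,"translation": [0,-0.002,0.075],"dr": [0,0,0]}
    - {"hand": 1,"translation": [0,-0.002,0.085],"dr": [0,0,0]}
    - {"hand": 1,"translation": [0,-0.002,0.085],"dr": [0,0,0]}

```text
time_s: 7.4
eef_pos: [0.6023, -0.1785, 0.0998]
ee_rot: [-0.001, 0.995, 0.095, -0.001]
wrist_force: [0.4, -1.3, -0.6]
width: 0.0153
```

Request:
play_rows:
  increments:
    - {"hand": 1,"translation": [0,0,0.0],"dr": [0,0,0]}
    - {"hand": 1,"translation": [0,0,0.0],"dr": [0,0,0]}

```text
time_s: 7.65
eef_pos: [0.6037, -0.1797, 0.1023]
ee_rot: [0.001, 0.995, 0.095, 0.001]
wrist_force: [-0.1, -1.2, -1.4]
width: 0.0152
```

Request:
play_rows:
  increments:
    - {"hand": 1,"translation": [0,0,0.0015],"dr": [0,0,0]}
    - {"hand": 1,"translation": [0,0,0.003],"dr": [0,0,0]}
    - {"hand": 1,"translation": [0,0,0.003],"dr": [0,0,0]}

```text
time_s: 8.02
eef_pos: [0.6028, -0.1794, 0.0978]
ee_rot: [-0.0, 0.996, 0.095, -0.0]
wrist_force: [0.3, 0.1, -0.8]
width: 0.0151
```

Request:
play_rows:
  increments:
    - {"hand": 1,"translation": [0,0,0.0015],"dr": [0,0,0]}
    - {"hand": 1,"translation": [0,0,0.0015],"dr": [0,0,0]}
    - {"hand": 1,"translation": [0,0,0.0015],"dr": [0,0,0]}

```text
time_s: 8.4
eef_pos: [0.6029, -0.1794, 0.0965]
ee_rot: [-0.0, 0.996, 0.095, -0.0]
wrist_force: [0.4, -0.4, -1.0]
width: 0.015
```

Request:
play_rows:
  increments:
    - {"hand": 1,"translation": [0,0,0.001],"dr": [0,0,0]}
    - {"hand": 1,"translation": [0,0,0.001],"dr": [0,0,0]}
    - {"hand": 1,"translation": [0,0,0.001],"dr": [0,0,0]}

```text
time_s: 8.78
eef_pos: [0.6029, -0.1794, 0.0955]
ee_rot: [-0.0, 0.996, 0.095, -0.0]
wrist_force: [-0.6, 0.1, -1.7]
width: 0.0153
```

Request:
play_rows:
  increments:
    - {"hand": 1,"translation": [0,0,0.001],"dr": [0,0,0]}
    - {"hand": 1,"translation": [0,0,0.001],"dr": [0,0,0]}
    - {"hand": 1,"translation": [0,0,0.001],"dr": [0,0,0]}

```text
time_s: 9.15
eef_pos: [0.6029, -0.1794, 0.0945]
ee_rot: [-0.0, 0.996, 0.095, -0.0]
wrist_force: [-0.7, -0.3, -1.4]
width: 0.0149
```

Request:
play_rows:
  increments:
    - {"hand": 1,"translation": [0,0,0.001],"dr": [0,0,0]}
    - {"hand": 1,"translation": [0,0,0.001],"dr": [0,0,0]}
    - {"hand": 1,"translation": [0,0,0.001],"dr": [0,0,0]}

```text
time_s: 9.52
eef_pos: [0.6029, -0.1794, 0.0935]
ee_rot: [-0.0, 0.996, 0.095, 0.0]
wrist_force: [-0.3, 0.2, -1.2]
width: 0.0151
```

Request:
play_rows:
  increments:
    - {"hand": 1,"translation": [0,0,0.001],"dr": [0,0,0]}
    - {"hand": 1,"translation": [0,0,0.001],"dr": [0,0,0]}
    - {"hand": 1,"translation": [0,0,0.001],"dr": [0,0,0]}

```text
time_s: 9.9
eef_pos: [0.6029, -0.1794, 0.0925]
ee_rot: [-0.0, 0.996, 0.095, -0.0]
wrist_force: [-0.2, 0.1, -1.2]
width: 0.0147
```

```bash
python3 - <<'E'
from h import *
p,r,s=tool();print(p.round(4),s['wrist_force'].round(2),s['ft_torque'].round(3))
E
```

```text
[ 0.6029 -0.1794  0.0925] [-0.23  0.06 -1.15] [-0.014  0.036 -0.002]
```

Request:
play_rows:
  increments:
    - {"hand": 1,"translation": [0,0,0.001],"dr": [0,0,0]}
    - {"hand": 1,"translation": [0,0,0.001],"dr": [0,0,0]}
    - {"hand": 1,"translation": [0,0,0.001],"dr": [0,0,0]}

```text
time_s: 10.28
eef_pos: [0.603, -0.1796, 0.092]
ee_rot: [0.0, 0.995, 0.095, 0.0]
wrist_force: [-2.9, 0.8, 3.5]
width: 0.0149
```

```bash
python3 - <<'E'
from h import *
p,r,s=tool();print(p.round(4),s['wrist_force'].round(2),s['ft_torque'].round(3))
E
```

```text
[ 0.603  -0.1796  0.092 ] [-2.85  0.84  3.49] [0.133 0.354 0.025]
```

Contact at TCP z ≈ 0.0922, which matches floor height 26 mm. I'll back off by 1.2 mm and draw the ring toward the hinge.

Request:
play_rows:
  increments:
    - {"hand": 1,"translation": [0,0,-0.0013],"dr": [0,0,0]}
    - {"hand": 1,"translation": [-0.006,0,-0.0013],"dr": [0,0,0]}
    - {"hand": 1,"translation": [-0.014,0,-0.0013],"dr": [0,0,0]}
    - {"hand": 1,"translation": [-0.022,0,-0.0013],"dr": [0,0,0]}
    - {"hand": 1,"translation": [-0.03,0,-0.0013],"dr": [0,0,0]}

```text
time_s: 10.9
eef_pos: [0.5727, -0.1851, 0.0926]
ee_rot: [-0.0, 0.996, 0.095, -0.0]
wrist_force: [0.7, 0.0, -2.1]
width: 0.0152
```

Request:
play_rows:
  increments:
    - {"hand": 1,"translation": [-0.008,0,0],"dr": [0,0,0]}
    - {"hand": 1,"translation": [-0.016,0,0],"dr": [0,0,0]}
    - {"hand": 1,"translation": [-0.024,0,0],"dr": [0,0,0]}
    - {"hand": 1,"translation": [-0.032,0,0],"dr": [0,0,0]}
    - {"hand": 1,"translation": [-0.032,0,0],"dr": [0,0,0]}

```text
time_s: 11.52
eef_pos: [0.5415, -0.1912, 0.0928]
ee_rot: [-0.0, 0.996, 0.095, -0.0]
wrist_force: [0.1, -0.2, -2.8]
width: 0.0147
```

```bash
python3 - <<'E'
from h import *
p,r,s=tool();print(p.round(4),s['wrist_force'].round(2),s['ft_torque'].round(3))
mo=np.array([.5143,-.1975]);xx=np.array([.982,.1884]);print("tip x",(p[:2]+.0612*xx-mo)@xx)
m,im=snap("wrist","w6")
cv2.imwrite("pics/w6z.png",cv2.resize(im[20:220,220:420],None,fx=3,fy=3,interpolation=cv2.INTER_CUBIC))
E
```

```text
[ 0.5415 -0.1912  0.0928] [ 0.08 -0.2  -2.77] [ 0.002 -0.001 -0.012]
tip x 0.08904171620029515
```

View pics/w6z.png

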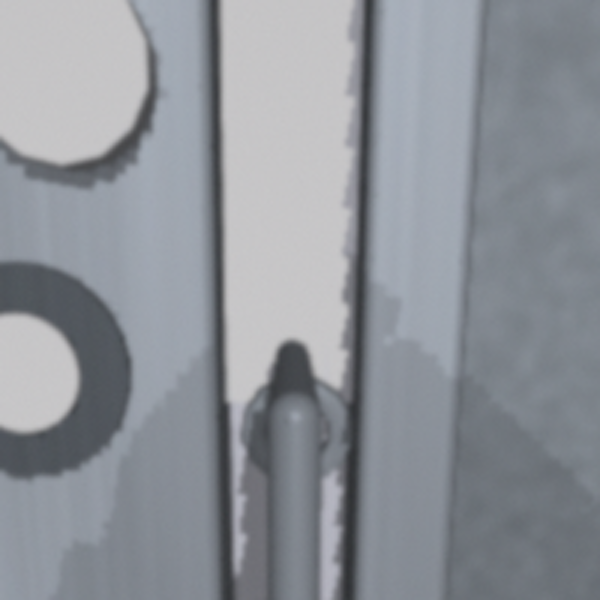

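The ring is ahead of the rod, and the tip is behind it at zoom (293,345) just short of the hinge line at row 402. I'll continue to the hinge and then onto the flap in small steps.

Request:
play_rows:
  increments:
    - {"hand": 1,"translation": [-0.005,0,0],"dr": [0,0,0]}
    - {"hand": 1,"translation": [-0.01,0,0],"dr": [0,0,0]}
    - {"hand": 1,"translation": [-0.014,0,0],"dr": [0,0,0]}
    - {"hand": 1,"translation": [-0.014,0,0],"dr": [0,0,0]}

```text
time_s: 12.08
eef_pos: [0.528, -0.1938, 0.0927]
ee_rot: [-0.0, 0.996, 0.095, -0.0]
wrist_force: [0.7, 0.8, -1.5]
width: 0.0155
```

Request:
play_rows:
  increments:
    - {"hand": 1,"translation": [-0.003,0,0],"dr": [0,0,0]}
    - {"hand": 1,"translation": [-0.006,0,0],"dr": [0,0,0]}
    - {"hand": 1,"translation": [-0.006,0,0],"dr": [0,0,0]}
    - {"hand": 1,"translation": [-0.006,0,0],"dr": [0,0,0]}

```text
time_s: 12.58
eef_pos: [0.5224, -0.1949, 0.0928]
ee_rot: [0.0, 0.996, 0.095, 0.0]
wrist_force: [1.0, 0.1, -2.2]
width: 0.0149
```

```bash
cat > st.py <<'E'
from h import *
p,r,s=tool();mo=np.array([.5143,-.1975]);xx=np.array([.982,.1884]);print(p.round(4),s['wrist_force'].round(2),s['ft_torque'].round(3),"tip x",((p[:2]+.0612*xx-mo)@xx).round(4),"tip z",(p[2]-.0662).round(4))
E
python3 st.py
```

```text
[ 0.5224 -0.1949  0.0928] [ 1.02  0.08 -2.23] [ 0.052 -0.01  -0.011] tip x 0.0696 tip z 0.0266
```

Request:
play_rows:
  increments:
    - {"hand": 1,"translation": [-0.002,0,0],"dr": [0,0,0]}
    - {"hand": 1,"translation": [-0.004,0,0],"dr": [0,0,0]}
    - {"hand": 1,"translation": [-0.004,0,0],"dr": [0,0,0]}

```text
time_s: 12.95
eef_pos: [0.5183, -0.1957, 0.0928]
ee_rot: [-0.0, 0.996, 0.095, -0.0]
wrist_force: [-0.4, 0.5, -1.6]
width: 0.0152
```

```bash
python3 st.py
```

```text
[ 0.5183 -0.1957  0.0928] [-0.39  0.46 -1.63] [0.085 0.011 0.017] tip x 0.0655 tip z 0.0266
```

Request:
play_rows:
  increments:
    - {"hand": 1,"translation": [-0.002,0,0],"dr": [0,0,0]}
    - {"hand": 1,"translation": [-0.004,0,0],"dr": [0,0,0]}
    - {"hand": 1,"translation": [-0.004,0,0],"dr": [0,0,0]}

```text
time_s: 13.32
eef_pos: [0.5144, -0.1964, 0.0928]
ee_rot: [-0.0, 0.996, 0.095, -0.0]
wrist_force: [-0.5, -0.3, -2.2]
width: 0.0151
```

```bash
python3 st.py
```

```text
[ 0.5144 -0.1964  0.0928] [-0.54 -0.3  -2.21] [ 0.017  0.054 -0.036] tip x 0.0614 tip z 0.0266
```

No contact 13.6 mm past the hinge, so the flap is not rising much. I'll probe downward here.

Request:
play_rows:
  increments:
    - {"hand": 1,"translation": [0,0,0.001],"dr": [0,0,0]}
    - {"hand": 1,"translation": [0,0,0.001],"dr": [0,0,0]}
    - {"hand": 1,"translation": [0,0,0.001],"dr": [0,0,0]}

```text
time_s: 13.7
eef_pos: [0.5145, -0.1964, 0.0917]
ee_rot: [-0.0, 0.995, 0.095, -0.0]
wrist_force: [-0.5, -0.6, -1.7]
width: 0.0151
```

```bash
python3 st.py
```

```text
[ 0.5145 -0.1964  0.0917] [-0.53 -0.57 -1.74] [ 0.004 -0.006 -0.003] tip x 0.0616 tip z 0.0255
```

Request:
play_rows:
  increments:
    - {"hand": 1,"translation": [0,0,0.0008],"dr": [0,0,0]}
    - {"hand": 1,"translation": [0,0,0.0008],"dr": [0,0,0]}
    - {"hand": 1,"translation": [0,0,0.0008],"dr": [0,0,0]}

```text
time_s: 14.08
eef_pos: [0.5145, -0.1964, 0.091]
ee_rot: [0.0, 0.996, 0.095, 0.0]
wrist_force: [0.0, -0.3, -1.1]
width: 0.0154
```

```bash
python3 st.py
```

```text
[ 0.5145 -0.1964  0.091 ] [ 0.05 -0.34 -1.07] [-0.018  0.018 -0.026] tip x 0.0616 tip z 0.0248
```

Request:
play_rows:
  increments:
    - {"hand": 1,"translation": [0,0,0.0007],"dr": [0,0,0]}
    - {"hand": 1,"translation": [0,0,0.0007],"dr": [0,0,0]}
    - {"hand": 1,"translation": [0,0,0.0007],"dr": [0,0,0]}

```text
time_s: 14.45
eef_pos: [0.5146, -0.1965, 0.0905]
ee_rot: [0.0, 0.995, 0.095, 0.0]
wrist_force: [-1.2, 0.9, 0.3]
width: 0.0153
```

```bash
python3 st.py
```

```text
[ 0.5146 -0.1965  0.0905] [-1.15  0.86  0.33] [0.125 0.058 0.06 ] tip x 0.0617 tip z 0.0243
```

Contact at 1.8 N: the flap falls about 0.12 mm per mm. I'll follow that slope with a small hover and probe again.

Request:
play_rows:
  increments:
    - {"hand": 1,"translation": [0,0,-0.0006],"dr": [0,0,0]}
    - {"hand": 1,"translation": [-0.005,0,-0.0001],"dr": [0,0,0]}
    - {"hand": 1,"translation": [-0.01,0,0.0005],"dr": [0,0,0]}
    - {"hand": 1,"translation": [-0.015,0,0.001],"dr": [0,0,0]}
    - {"hand": 1,"translation": [-0.02,0,0.0016],"dr": [0,0,0]}

```text
time_s: 15.08
eef_pos: [0.4945, -0.2002, 0.0887]
ee_rot: [-0.0, 0.996, 0.095, 0.0]
wrist_force: [-0.1, 0.0, -1.6]
width: 0.0154
```

Request:
play_rows:
  increments:
    - {"hand": 1,"translation": [0,0,0.0004],"dr": [0,0,0]}
    - {"hand": 1,"translation": [0,0,0.0004],"dr": [0,0,0]}
    - {"hand": 1,"translation": [0,0,0.0004],"dr": [0,0,0]}

```text
time_s: 15.45
eef_pos: [0.4949, -0.2003, 0.0884]
ee_rot: [0.0, 0.995, 0.095, -0.0]
wrist_force: [-2.4, -0.2, 2.4]
width: 0.015
```

```bash
python3 st.py
```

```text
[ 0.4949 -0.2003  0.0884] [-2.38 -0.16  2.38] [-0.07   0.44   0.006] tip x 0.0416 tip z 0.0222
```

Request:
play_rows:
  increments:
    - {"hand": 1,"translation": [0,0,-0.001],"dr": [0,0,0]}
    - {"hand": 1,"translation": [-0.005,0,-0.0005],"dr": [0,0,0]}
    - {"hand": 1,"translation": [-0.01,0,0],"dr": [0,0,0]}
    - {"hand": 1,"translation": [-0.015,0,0.0005],"dr": [0,0,0]}
    - {"hand": 1,"translation": [-0.02,0,0.001],"dr": [0,0,0]}

```text
time_s: 16.08
eef_pos: [0.4748, -0.204, 0.0872]
ee_rot: [-0.0, 0.996, 0.095, -0.0]
wrist_force: [0.7, -0.5, -1.1]
width: 0.0154
```

```bash
python3 st.py
```

```text
[ 0.4748 -0.204   0.0872] [ 0.74 -0.47 -1.11] [ 0.002 -0.029  0.061] tip x 0.0212 tip z 0.021
```

Request:
play_rows:
  increments:
    - {"hand": 1,"translation": [-0.004,0,0.0004],"dr": [0,0,0]}
    - {"hand": 1,"translation": [-0.008,0,0.0008],"dr": [0,0,0]}
    - {"hand": 1,"translation": [-0.012,0,0.0012],"dr": [0,0,0]}
    - {"hand": 1,"translation": [-0.016,0,0.0016],"dr": [0,0,0]}
    - {"hand": 1,"translation": [-0.02,0,0.002],"dr": [0,0,0]}

```text
time_s: 16.7
eef_pos: [0.4553, -0.2078, 0.0852]
ee_rot: [-0.0, 0.996, 0.095, -0.0]
wrist_force: [-0.6, -0.0, -1.0]
width: 0.0155
```

```bash
python3 st.py; python3 - <<'E'
from h import *
for n in("scene","top"): snap(n,n+"7")
snap("wrist","w7")
a=cv2.imread("pics/top7.png")[140:270,330:430];b=cv2.imread("pics/scene7.png")[130:230,220:320]
o=np.zeros((520,800,3),np.uint8);o[:,:400]=cv2.resize(a,(400,520),interpolation=2);o[:400,400:]=cv2.resize(b,(400,400),interpolation=2);cv2.imwrite("pics/z7.png",o)
E
```

```text
[ 0.4553 -0.2078  0.0852] [-0.59 -0.01 -1.04] [ 0.023 -0.011 -0.011] tip x 0.0013 tip z 0.019
```

View pics/z7.png

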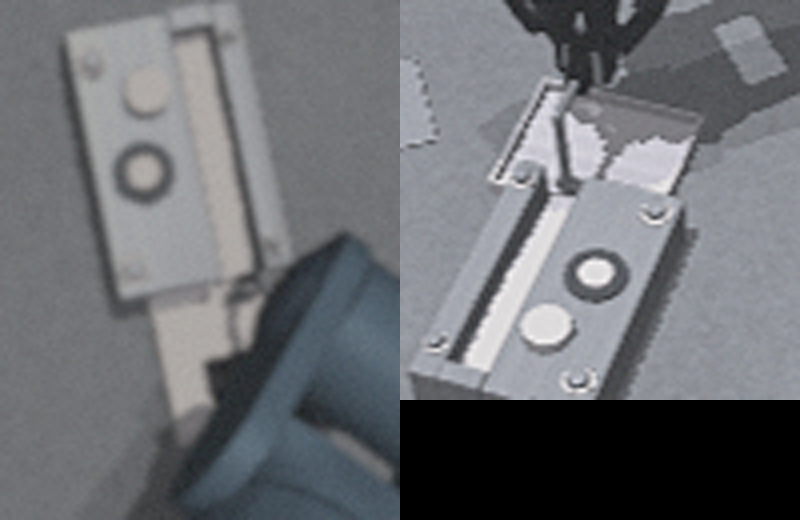

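The gap is empty and the rod is at the mouth. One more small push past the edge, then lift and move away, with a look at the pan.

Request:
play_rows:
  increments:
    - {"hand": 1,"translation": [-0.004,0,0],"dr": [0,0,0]}
    - {"hand": 1,"translation": [-0.008,0,0],"dr": [0,0,0]}
    - {"hand": 1,"translation": [-0.012,0,0],"dr": [0,0,0]}
    - {"hand": 1,"translation": [-0.012,0,0],"dr": [0,0,0]}

```text
time_s: 17.35
eef_pos: [0.4435, -0.21, 0.0853]
ee_rot: [-0.0, 0.996, 0.095, -0.0]
wrist_force: [0.3, 0.0, -0.8]
width: 0.0151
```

Request:
play_rows:
  increments:
    - {"hand": 1,"translation": [0,0,-0.02],"dr": [0,0,0]}
    - {"hand": 1,"translation": [0,0,-0.045],"dr": [0,0,0]}
    - {"hand": 1,"translation": [0,0,-0.075],"dr": [0,0,0]}
    - {"hand": 1,"translation": [0,0,-0.102],"dr": [0,0,0]}
    - {"hand": 1,"translation": [0,0,-0.102],"dr": [0,0,0]}

```text
time_s: 17.98
eef_pos: [0.4451, -0.211, 0.1896]
ee_rot: [0.002, 0.995, 0.095, 0.002]
wrist_force: [-0.2, -1.0, -2.7]
width: 0.0148
```

Request:
play_rows:
  increments:
    - {"hand": 1,"translation": [0.02,-0.03,0],"dr": [0,0,0]}
    - {"hand": 1,"translation": [0.04,-0.07,0],"dr": [0,0,0]}
    - {"hand": 1,"translation": [0.06,-0.11,0],"dr": [0,0,0]}
    - {"hand": 1,"translation": [0.06,-0.11,0],"dr": [0,0,0]}
    - {"hand": 1,"translation": [0.06,-0.11,0],"dr": [0,0,0]}

```text
time_s: 18.6
eef_pos: [0.4814, -0.0906, 0.186]
ee_rot: [-0.0, 0.995, 0.095, -0.001]
wrist_force: [0.9, 0.1, -1.9]
width: 0.0151
```

```bash
python3 st.py; python3 - <<'E'
from h import *
m,im=snap("wrist","w8")
H=lambda x,y,z:np.array([.5143+.982*x-.1884*y,-.1975+.1884*x+.982*y,z])
print([proj(m,H(x,y,.004)).round().tolist() for x,y in((0,65),(0,-65),(-110,65),(-110,-65)) for x,y in[(x/1e3,y/1e3)]])
g=cv2.cvtColor(im,6)
d=np.float32([[0,0],[65,0],[65,55],[0,55]])  # pan map: cols y from +65 to -65, rows x 0..-110, 2mm/px
src=np.float32([proj(m,H(x,y,.006)) for x,y in((0,.065),(0,-.065),(-.11,-.065),(-.11,.065))])
w=cv2.warpPerspective(g,cv2.getPerspectiveTransform(src,d),(65,55));print(w.min(),np.median(w))
for r in w[::2]: print(''.join(" .:-=+*#%@"[min(9,int(v)//26)] for v in r))
E
```

```text
[ 0.4814 -0.0906  0.186 ] [ 0.93  0.08 -1.95] [-0.011  0.025  0.058] tip x 0.049 tip z 0.1198
[[357.0, 167.0], [473.0, 168.0], [353.0, 254.0], [458.0, 255.0]]
28 197.0
*+++++++++++++++++++++++++++++++########*=::..:.:=+**++++*+++====
++++++++++++++++++++++++++++++++**##****+++=-::::=+*****+++++****
==========================+++++*#####*++++++++==-=+++++++++++*+--
=*+==++++==++++==++++********########*++++**+++*#########***#*=:-
*#############################################################=:-
*############################*++++++*#########################=:-
+##########################*++***++++**######################*=:-
+#########################*=+**###*+=+**######################+:-
*#########################+=+*######+=++*####################*=:-
*#########################*=++*####*==+**#####################=:-
*##########################*++++++++++**######################=:-
*############################**+++++**#######################*=:-
*############################################################*=:-
*#############################################################=:-
*#######
[... 215 characters left out ...]
####################################*=:=
*############################################################*=:=
*############################################################*=:=
*############################################################*=:=
*############################################################*=:=
*############################################################*=:=
*############################################################*=:=
*############################################################*=:=
*############################################################+-:=
=*###########################################################*=:=
..:-==========================================================--=
```

The ring lies flat in the pan, about 35 mm in front of the mouth. Now I'll carry the rod back above the stand, raised so the tip clears the forks.

Request:
play_rows:
  increments:
    - {"hand": 1,"translation": [0.01,-0.02,-0.02],"dr": [0,0,0]}
    - {"hand": 1,"translation": [0.024,-0.05,-0.04],"dr": [0,0,0]}
    - {"hand": 1,"translation": [0.042,-0.09,-0.04],"dr": [0,0,0]}
    - {"hand": 1,"translation": [0.06,-0.13,-0.04],"dr": [0,0,0]}
    - {"hand": 1,"translation": [0.08,-0.17,-0.04],"dr": [0,0,0]}

```text
time_s: 19.27
eef_pos: [0.5288, 0.0914, 0.227]
ee_rot: [0.0, 0.996, 0.094, -0.0]
wrist_force: [0.9, -0.3, -1.7]
width: 0.0151
```

Request:
play_rows:
  increments:
    - {"hand": 1,"translation": [0.02,-0.04,0],"dr": [0,0,0.1]}
    - {"hand": 1,"translation": [0.03,-0.07,0],"dr": [0,0,0.22]}
    - {"hand": 1,"translation": [0.0408,-0.0916,0],"dr": [0,0,0.327]}
    - {"hand": 1,"translation": [0.0408,-0.0916,0],"dr": [0,0,0.327]}
    - {"hand": 1,"translation": [0.0408,-0.0916,0],"dr": [0,0,0.327]}

```text
time_s: 19.9
eef_pos: [0.5513, 0.1878, 0.2268]
ee_rot: [0.0, 0.998, -0.069, -0.0]
wrist_force: [0.0, 0.1, -2.7]
width: 0.0151
```

Request:
play_rows:
  increments:
    - {"hand": 1,"translation": [0,0,0],"dr": [0,0,0]}
    - {"hand": 1,"translation": [0,0,0],"dr": [0,0,0]}

```text
time_s: 20.15
eef_pos: [0.5513, 0.1883, 0.2273]
ee_rot: [0.0, 0.998, -0.069, 0.0]
wrist_force: [-0.3, -0.1, -2.4]
width: 0.0151
```

```bash
python3 - <<'E'
from h import *
print(move_to([.5505,.1891,.1064],down(np.radians(-7.83))),tool()[0].round(4))
E
```

```text
(array([-0.0009, -0.0007,  0.1209]), array([ 0.    , -0.    , -0.0014])) [0.5513 0.1883 0.2273]
```

Request:
play_rows:
  increments:
    - {"hand": 1,"translation": [-0.0009,-0.0007,0.03],"dr": [0,0,0]}
    - {"hand": 1,"translation": [-0.0009,-0.0007,0.07],"dr": [0,0,0]}
    - {"hand": 1,"translation": [-0.0009,-0.0007,0.1],"dr": [0,0,0]}
    - {"hand": 1,"translation": [-0.0009,-0.0007,0.118],"dr": [0,0,0]}
    - {"hand": 1,"translation": [-0.0009,-0.0007,0.118],"dr": [0,0,0]}

```text
time_s: 20.78
eef_pos: [0.5498, 0.1896, 0.1082]
ee_rot: [0.0, 0.998, -0.069, -0.001]
wrist_force: [0.1, -0.5, -1.1]
width: 0.0152
```

Request:
play_rows:
  increments:
    - {"hand": 1,"translation": [0,0,0.003],"dr": [0,0,0]}
    - {"hand": 1,"translation": [0,0,0.006],"dr": [0,0,0]}
    - {"hand": 1,"translation": [0,0,0.009],"dr": [0,0,0]}
    - {"hand": 1,"translation": [0,0,0.009],"dr": [0,0,0]}

```text
time_s: 21.28
eef_pos: [0.5504, 0.1899, 0.1002]
ee_rot: [0.0, 0.998, -0.069, -0.0]
wrist_force: [-0.3, -0.4, -1.5]
width: 0.0151
```

```bash
python3 st.py
```

```text
[0.5504 0.1899 0.1002] [-0.35 -0.35 -1.45] [-0.059 -0.003  0.019] tip x 0.1696 tip z 0.034
```

Request:
play_rows:
  increments:
    - {"hand": 1,"translation": [0,0.0005,0.0015],"dr": [0,0,0]}
    - {"hand": 1,"translation": [0,0.0005,0.003],"dr": [0,0,0]}
    - {"hand": 1,"translation": [0,0.0005,0.0035],"dr": [0,0,0]}
    - {"hand": 1,"translation": [0,0.0005,0.0035],"dr": [0,0,0]}

```text
time_s: 21.78
eef_pos: [0.5504, 0.1894, 0.0968]
ee_rot: [-0.0, 0.998, -0.069, -0.0]
wrist_force: [-0.6, 0.5, -1.0]
width: 0.0153
```

```bash
python3 st.py
```

```text
[0.5504 0.1894 0.0968] [-0.63  0.46 -1.01] [-0.012 -0.051  0.021] tip x 0.1695 tip z 0.0306
```

Request:
play_rows:
  increments:
    - {"hand": 1,"translation": [0,0,0.0006],"dr": [0,0,0]}
    - {"hand": 1,"translation": [0,0,0.0006],"dr": [0,0,0]}
    - {"hand": 1,"translation": [0,0,0.0006],"dr": [0,0,0]}

```text
time_s: 22.15
eef_pos: [0.5506, 0.1894, 0.0965]
ee_rot: [-0.0, 0.998, -0.069, 0.0]
wrist_force: [-1.2, 0.5, 1.4]
width: 0.0152
```

```bash
python3 st.py
```

```text
[0.5506 0.1894 0.0965] [-1.16  0.54  1.44] [-0.04   0.139 -0.035] tip x 0.1697 tip z 0.0303
```

Seated: contact takes the rod's weight at z 0.0965, against 0.0964 when it was taken. Now release and withdraw.

Request:
play_rows:
  increments:
    - {"hand": 0.7,"translation": [0,0,0],"dr": [0,0,0]}
    - {"hand": 0.4,"translation": [0,0,0],"dr": [0,0,0]}
    - {"hand": 0,"translation": [0,0,0],"dr": [0,0,0]}
    - {"hand": 0,"translation": [0,0,0],"dr": [0,0,0]}
    - {"hand": 0,"translation": [0,0,0],"dr": [0,0,0]}

```text
time_s: 22.78
eef_pos: [0.5504, 0.1893, 0.0962]
ee_rot: [0.0, 0.998, -0.069, 0.0]
wrist_force: [-0.1, 0.0, 0.2]
width: 0.0853
```

Request:
play_rows:
  increments:
    - {"hand": 0,"translation": [0,0,-0.01],"dr": [0,0,0]}
    - {"hand": 0,"translation": [0,0,-0.04],"dr": [0,0,0]}
    - {"hand": 0,"translation": [0,0,-0.08],"dr": [0,0,0]}
    - {"hand": 0,"translation": [0,0,-0.11],"dr": [0,0,0]}
    - {"hand": 0,"translation": [0,0,-0.14],"dr": [0,0,0]}

```text
time_s: 23.4
eef_pos: [0.5505, 0.1894, 0.2383]
ee_rot: [-0.0, 0.998, -0.069, 0.001]
wrist_force: [1.0, 0.2, -1.0]
width: 0.0852
```

Request:
play_rows:
  increments:
    - {"hand": 0,"translation": [0,0.01,0],"dr": [0,0,0]}
    - {"hand": 0,"translation": [0,0.03,0],"dr": [0,0,0]}
    - {"hand": 0,"translation": [0,0.03,0],"dr": [0,0,0]}
    - {"hand": 0,"translation": [0,0.03,0],"dr": [0,0,0]}

```text
time_s: 23.9
eef_pos: [0.5458, 0.1593, 0.2351]
ee_rot: [0.0, 0.998, -0.069, -0.001]
wrist_force: [-0.1, 0.9, -0.1]
width: 0.0855
```

```bash
python3 st.py; python3 - <<'E'
from h import *
m,im=snap("wrist","w9");_,w3=load("w3");_,w8=load("w8");
S=eyes.camera("scene")[:,:,::-1]
o=np.zeros((600,800,3),np.uint8);o[:400,:640]=im
o[400:,:270]=cv2.resize(S[195:285,350:415],(270,200)) if 0 else cv2.resize(S[140:290,215:418],(270,200),interpolation=2)
o[400:600,280:480]=cv2.resize(S[195:285,350:415],(144,200),interpolation=2).repeat(1,1)[:, :144] if 0 else cv2.resize(S[195:275,345:425],(200,200),interpolation=2)
o[400:600,490:790]=cv2.resize(w8[130:270,310:520],(300,200),interpolation=2)
cv2.imwrite("pics/z9.png",o)
E
```

```text
[0.5458 0.1593 0.2351] [-0.08  0.86 -0.11] [ 0.057 -0.047  0.026] tip x 0.1593 tip z 0.1689
```

View pics/z9.png

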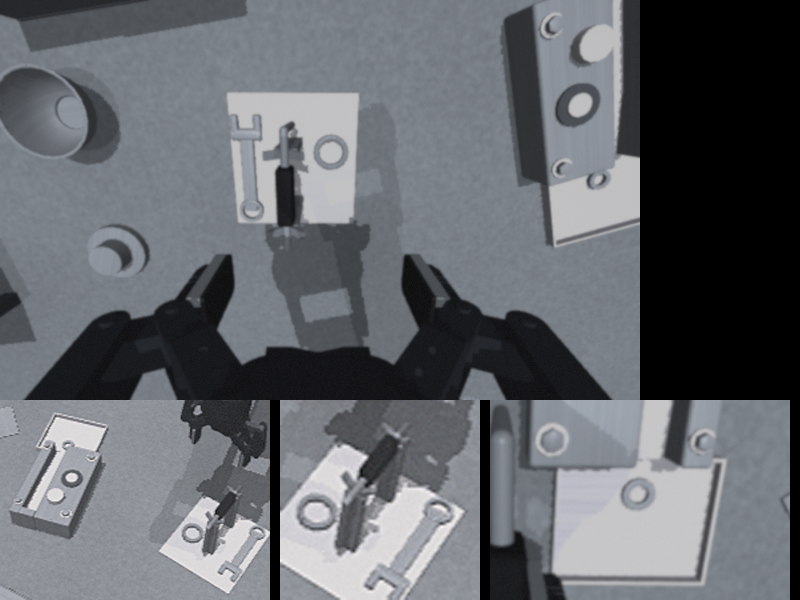

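The picture shows the ring in the pan at (598,180) and the rod in both forks, with its handle at (286,195). The spanner, big ring and cap are unmoved and the gripper is clear, so I'll hand in.

```bash
python3 -c "
from plant import ctrl; print(ctrl.finish_job())"
```

```text
the job is handed in; nothing more can be done
None
```

The ring is out of the gap and lying flat in the catch pan. The rod is back in both forks of its stand, released, with the gripper clear. The job was handed in at about 24 s of robot time, and no verdict was reported.

- **Drawing the ring:** I felt the level floor at the text's height of 26 mm, then drew the ring out with the rod tip hovering about 0.6 mm above the sheet. The flap falls towards the mouth by about 6 degrees. I followed it with two probes on it, at about 2 N and 4 N. The hardest reading on housing or flap was about 5 N on the level floor, under the 8 N limit but above the 2 N you call plenty.
- **Last checks:** Wrist and scene pictures show the ring flat in the pan, about 35 mm in front of the mouth. The rod seated at the same height it was taken from, within 0.1 mm. The spanner, big ring and cap look unmoved; I did not measure the other bystanders.
- **Disagreements:** The wrist camera placed the rod about 2 mm to the side of where it was actually held, so I centred it in the gap from the picture instead. Triangulating the handle from the top and scene cameras, and its front end and the bend from two wrist views, gave heights well off. I relied on the known lengths and on touch for height instead.

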